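Find the balanced goniometer cross-arm on the knife edge

ROBOT

A 7-joint arm with a two-finger parallel gripper is mounted at the origin on the work surface. World frame = base frame: x ahead of the robot, y to its left, z up, the work surface at z = 0. Lengths are in m, angles in rad, forces in N, time in s.
With the tool pointing down it reaches from about 0.425 to 0.875 m from the base axis. Payload 4.7 kg.
Tool frame: the origin (TCP) lies on the centre line of the jaws, within the pads' length; the fingertips stand 17 mm ahead of it and the grasp point (between the pads) lies 2 mm behind it; z points along the fingers, y is the line along which they close (so a half turn about z gives the same grasp; the last joint's range is limited). The gripper opens to 87 mm and grips with 3 to 60 N. Pads are 19 mm wide; open, the fingers measure 117 mm over their backs; the gripper's body (75 mm by 190 mm) begins 51 mm behind the grasp point.
Start: joints at [1.2, 0.321, -0.07, 1.45, 0.023, 1.371, -0.057], TCP at [0.244, -0.602, 0.24] pointing down, gripper open.
Joint ranges: [-2.86, 2.86], [-0.3, 2.09], [-1.38, 1.24], [0.06, 2.45], [-1.56, 4.7], [0.09, 2.05], [-2.69, 2.69]. Speed limits (rad/s): [2.57, 2.57, 3.14, 3.14, 3.14, 3.14, 3.14].

INTERFACE

Orientations are given as a unit quaternion [w, x, y, z].
In Python, from bench import bot gives the robot as it stands.
- The arm moves only by the tool servo_tool, never from a script. Its argument "commands" is a list of rows, each a list of 7 numbers: the turn, a rotation vector about the world's x, y, z in degrees, then the shift along the world's x, y, z in m, then the finger opening in m, from 0 to 0.087. In form: [[wx, wy, wz, x, y, z, gripper], ...]. A call has 1 to 12 rows; each row shifts and turns the commanded pose from where the row before left it; what a row does not reach is not made up. A row lasts 1/8 s, in which the tool goes at most 62.5 mm and 10.7 degrees, less where a joint would pass 70% of its speed; a pose out of reach is approached as far as the arm can. A call with a gripper value outside its range is refused whole. The fingers move at their own pace and stop on an object; the grip force is fixed at half the most. Time passes only in rows, so rows that do not move let the fingers close. It gives the time, the measured TCP pose, the force, the opening and the grip force at its end, in the units of the state.
- bot.get_obs(): the state, without advancing time (a new reading comes with each control period).
- bot.capture(name): name is "scene" or "top" or "wrist"; returns a dict with "frame" (480x640x3 uint8, red, green, blue), "vfov" (degrees; the focal length in pixels is half the picture's height over the tangent of half this angle, whatever the lens; pixels are square), "cx", "cy" (the principal point, pixels), "rvec" (rotation vector, rad) and "tvec" (3), from world to camera coordinates, as OpenCV has them. Camera axes: x right, y down, z forward; pixel columns grow to the right and rows downward; lengths in m; the calibration is good to about 2 mm. A picture is of the moment at which its call begins. There is no depth.
- bot.sign_off(): hands the job in; it is judged then, once.
Trained networks look in a picture, given as the dict that the camera call returned (one of the last four; its "shot" number tells which), for a name from the list of things; names that differ only in an ending like _2 or _b are one class to them, and where a whole thing is asked for, a point or a joint stands for the part that bears it (a point fixed in the world has none). Each returns a list of dicts, best first, with "p" (0 to 1); they miss things now and then, are a little off and sometimes report something else, mostly with a low value. They report only what shows in the picture. A call takes as long as a camera call. They do not tell look-alikes from the thing itself.
- bot.find_in(picture, thing): "rect" ([centre column, centre row, width, height] in pixels, round what is visible of it).
- bot.place_of(picture, thing): "location" ([row, column] in pixels: a listed point, or the origin of a listed thing).
The state is a dict: "t": time; "joint_positions": joint angles; "joint_velocities": joint speeds; "effort": joint torques, N m; "tcp_pos": TCP position; "tool_rot": TCP orientation; "ft_force": force on the tool from outside, world axes, zero at the start; "torque": the same for the moment, N m; "width": opening from 0.0 (shut) to 1.0 (fully open); "grip_force": force on a finger pad.
Only numpy, scipy, OpenCV 4.12 (cv2) and the standard library are available. Lean on these libraries where they do the work, as an engineer would, in place of code of your own. Each camera call takes 0.05 s, during which the arm holds its last target. There are 200 camera calls.

TASK

Two cross-arms look alike, but exactly one of them hides an off-centre weight. Use the knife-edge stand to find out which: set an arm by its groove on the edge, let go and see whether it stays level or tips. Finish with the good arm sitting level on the knife edge and the tipping one standing on its feet in the grey tray, and leave the bottle, screwdriver and bracket where they are.

Things in the scene. Friction and masses are not known exactly. Their poses are not given: they have to be found in the camera images.
- beam_a_grip (a point): Cross-arm, 0.25-0.4 kg, 174 long (x) x 30 x 100 mm high: bar with a black grip block on its middle, a steel block 24 x 30 x 50 mm hanging at each end, on which it stands. Point: centre of the grip block, 83 mm above the feet. Block and hub: 24 mm wide (y; grip across y), 40 mm long; block 34 high. V-groove under the hub along y, 22 mm wide at the mouth, 6 mm at its roof 29 mm below this point.
- beam_b_grip (a point): The other cross-arm: same shape, sizes and point; z is up. Either may be the faulty one. A good one rests level and stably on the edge (its centre of mass is central and below the groove roof). The faulty one has its weight about 30 mm towards one end; let go on the edge, it tips about 10 degrees along its length within a second, until that end block stands on the table.
- edge (a point): Middle of the top edge of the fixed knife-edge stand: steel blade 4 mm thick (x), 56 mm long (y), top 72 mm above the table, on a block 24 x 56 mm (top at 44 mm) and a base 70 (x) x 90 x 10 mm. z up. An arm sits on it with its length along this x, either way round, groove roof on the edge: its grip point is 29 mm above this point, its end blocks 18 mm clear of the table.
- tray_in (a point): Centre of the inner floor (5 mm above the table) of the fixed open grey plastic tray, 250 (x) x 130 (y) x 35 mm outside, walls 5 mm thick, z up. An arm stands in it with its length along the tray's x, either way round.
Mind the look-alikes: they are no part of the job. Leave any turquoise or yellow look-alike of the part that bears beam_a_grip alone.

How it is judged:
At the end, for the whole second after the job is handed in: One arm rests released by its groove on the knife edge, within 15 mm of the middle of the edge and level within 4 degrees (only the good one can); the other stands on its feet inside the tray (within 50 mm along and 55 mm across of its centre, upright within 6 degrees); both are at rest (((horizontal distance between beam_a_grip and edge below 0.015 m and z of beam_a_grip in the frame of edge between 0.024 and 0.034 m and angle between beam_a_grip's own z axis and vertical below 0.07 rad and linear speed of each of beam_a, beam_b below 0.02 m/s and x of beam_b_grip in the frame of tray_in between -0.05 and 0.05 m and y of beam_b_grip in the frame of tray_in between -0.055 and 0.055 m and z of beam_b_grip in the frame of tray_in between 0.07 and 0.09 m and angle between beam_b_grip's own z axis and vertical below 0.1 rad) or (horizontal distance between beam_b_grip and edge below 0.015 m and z of beam_b_grip in the frame of edge between 0.024 and 0.034 m and angle between beam_b_grip's own z axis and vertical below 0.07 rad and linear speed of each of beam_b, beam_a below 0.02 m/s and x of beam_a_grip in the frame of tray_in between -0.05 and 0.05 m and y of beam_a_grip in the frame of tray_in between -0.055 and 0.055 m and z of beam_a_grip in the frame of tray_in between 0.07 and 0.09 m and angle between beam_a_grip's own z axis and vertical below 0.1 rad))); the robot touches nothing.
It fails at once if the bottle, screwdriver or bracket is moved by more than 30 mm (distance of any of bottle, driver, bracket from where it was at the start of the episode above 0.03 m).
It also fails if it takes over 72 s, if anything falls off the work surface, if the arm or the gripper's body presses on something with over 40 N, if the wrist force passes 120 N, or if a joint passes its speed limit or range.

## Working session

There is one attempt and no reset: what is moved stays moved. The work goes in short steps, Python scripts to look and compute and a tool call to move; the robot and the scene stay as the last step left them, time stands still between calls to the robot, and variables do not carry over. Pictures are saved under pics/ and viewed, at most 10 in all, crops included, and the job is handed in when it is done.

Besides the shell and the picture viewer there is one more tool, called after "Request:" as name(argument=value, ...), one argument or row to a line, values as JSON. servo_tool: Moves the arm, as the interface text tells. Its arguments: {"type":"object","properties":{"commands":{"type":"array"}},"required":["commands"]}

```bash
mkdir -p pics; cat > h.py <<'E'
import numpy as np, cv2
from bench import bot
def ray(p,row,col):
    f=240/np.tan(np.radians(p["vfov"])/2)
    R=cv2.Rodrigues(np.array(p["rvec"],float))[0]; t=np.array(p["tvec"],float)
    d=R.T@np.array([(col-p["cx"])/f,(row-p["cy"])/f,1.]); return -R.T@t,d
def atz(p,row,col,z):
    c,d=ray(p,row,col); return c+d*(z-c[2])/d[2]
def proj(p,X):
    f=240/np.tan(np.radians(p["vfov"])/2)
    R=cv2.Rodrigues(np.array(p["rvec"],float))[0]; q=R@np.array(X,float)+np.array(p["tvec"],float)
    return f*q[0]/q[2]+p["cx"],f*q[1]/q[2]+p["cy"]
Z={"beam_a_grip":.083,"beam_b_grip":.083,"edge":.072,"tray_in":.005}
def save(p,n,crop=None,s=1):
    im=p["frame"][:,:,::-1]
    if crop: im=im[crop[1]:crop[3],crop[0]:crop[2]]
    cv2.imwrite("pics/"+n,cv2.resize(im,None,fx=s,fy=s))
E
python3 - <<'E'
from h import *
for n in ("scene","top"):
    p=bot.capture(n); save(p,n+"1.png"); print(n,"cam",ray(p,0,0)[0].round(2))
    for k in ("beam_a_grip","edge","tray_in"):
        for d in bot.place_of(p,k): print(k,round(d["p"],2),np.round(d["location"]),atz(p,*d["location"],Z[k]).round(3))
o=bot.get_obs();print(o["t"],o["tool_rot"])
E
```

```text
scene cam [ 1.04 -0.44  0.61]
beam_a_grip 0.88 [226. 426.] [0.543 0.347 0.083]
beam_a_grip 0.85 [202. 474.] [0.549 0.523 0.083]
beam_a_grip 0.75 [173. 405.] [0.334 0.536 0.083]
edge 0.85 [310. 285.] [ 0.543 -0.048  0.072]
tray_in 0.71 [426. 164.] [ 0.563 -0.292  0.005]
top cam [0.26 0.1  1.5 ]
beam_a_grip 0.9 [291. 231.] [0.313 0.328 0.083]
beam_a_grip 0.86 [285. 136.] [0.33  0.553 0.083]
beam_a_grip 0.55 [199. 221.] [0.536 0.356 0.083]
edge 0.89 [194. 391.] [ 0.549 -0.054  0.072]
tray_in 0.86 [192. 476.] [ 0.567 -0.277  0.005]
0.4 [-1.03143417e-04  9.81539583e-01  1.91259079e-01 -3.20452778e-05]
```

View pics/scene1.png

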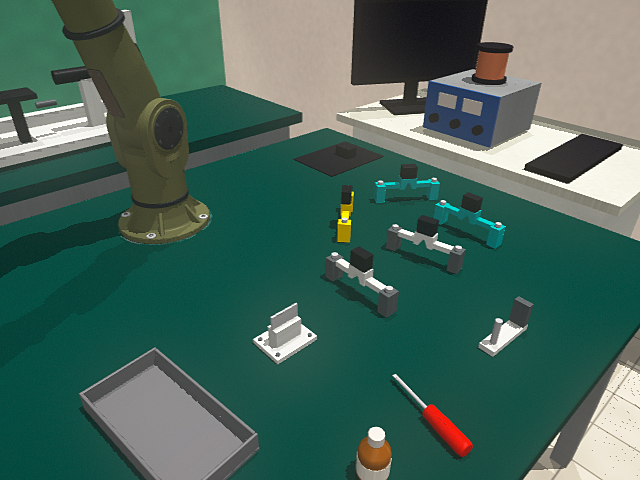

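View pics/top1.png

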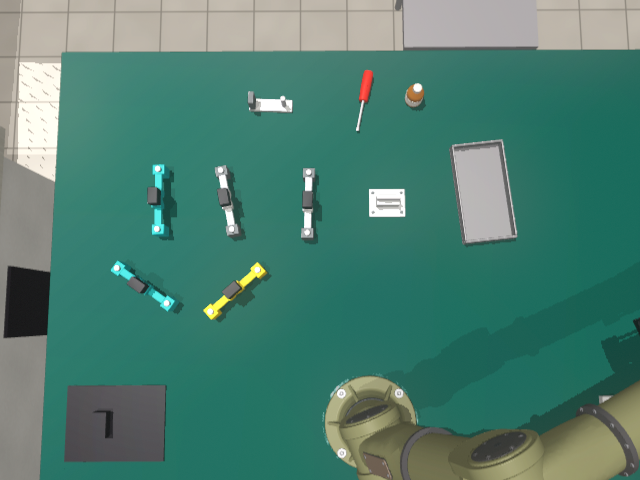

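The two real arms are the white/grey ones: scene (361,260) and (427,226), top (308,200) and (225,197). The turquoise pieces at top (155,197) and (138,285) and the yellow one at (232,290) are look-alikes. The stand is at top (388,203), the tray at (484,191), the bracket at (270,104), the screwdriver at (365,95) and the bottle at (415,95).

```bash
python3 - <<'E'
from h import *
p=bot.capture("top"); save(p,"crop1.png",(200,150,520,250),2.5)
im=p["frame"].astype(int)
def blob(x0,y0,x1,y1,m,z,tag):
    s=np.zeros(m.shape,bool); s[y0:y1,x0:x1]=m[y0:y1,x0:x1]
    n,l,st,c=cv2.connectedComponentsWithStats(s.astype(np.uint8))
    for i in range(1,n):
        if st[i,4]>25:
            r=cv2.minAreaRect(np.argwhere(l==i)[:,::-1].astype(np.float32))
            q=[atz(p,v,u,z)[:2] for u,v in cv2.boxPoints(r)]
            e=max((q[1]-q[0],q[2]-q[1]),key=np.linalg.norm)
            print(tag,st[i],"c",c[i].round(1),atz(p,c[i][1],c[i][0],z).round(3),"yaw",np.degrees(np.arctan2(e[1],e[0])).round(1),"size",np.linalg.norm(q[1]-q[0]).round(3),np.linalg.norm(q[2]-q[1]).round(3))
mx=im.max(2); sat=mx-im.min(2)
blob(295,160,322,245,mx<60,.1,"A grip"); blob(205,160,245,245,mx<60,.1,"B grip")
w=sat<30
blob(295,155,322,245,w&(mx>60),.06,"A bar"); blob(205,155,245,245,w&(mx>60),.06,"B bar")
blob(360,180,415,225,w&(mx>60),.01,"stand"); blob(440,130,525,250,w&(mx>60),.035,"tray")
s=bot.capture("scene")
for k in ("beam_a_grip","edge"):
    for d in bot.place_of(s,k): print(k,d["p"],d["location"],atz(s,*d["location"],Z[k]).round(3))
E
```

```text
B grip [221 192  10  15  29] c [227.  201.5] [0.526 0.339 0.1  ] yaw -27.2 size 0.036 0.018
A bar [301 168  15  72 736] c [307.7 203.3] [0.528 0.148 0.06 ] yaw -1.8 size 0.177 0.031
B bar [215 165  27  73 821] c [226.9 201.1] [0.534 0.346 0.06 ] yaw -168.4 size 0.039 0.181
stand [ 369  189   37   28 1016] c [386.6 202.6] [ 0.538 -0.05   0.01 ] yaw -90.2 size 0.091 0.069
tray [ 449  139   68  106 5551] c [482.6 191.6] [ 0.561 -0.286  0.035] yaw -174.4 size 0.141 0.257
beam_a_grip 0.98 [194.9, 344.5] [0.319 0.322 0.083]
beam_a_grip 0.97 [203.4, 473.2] [0.552 0.517 0.083]
beam_a_grip 0.87 [172.1, 406.1] [0.333 0.541 0.083]
beam_a_grip 0.7 [225.1, 426.9] [0.541 0.352 0.083]
edge 0.63 [310.1, 285.0] [ 0.543 -0.047  0.072]
```

View pics/crop1.png

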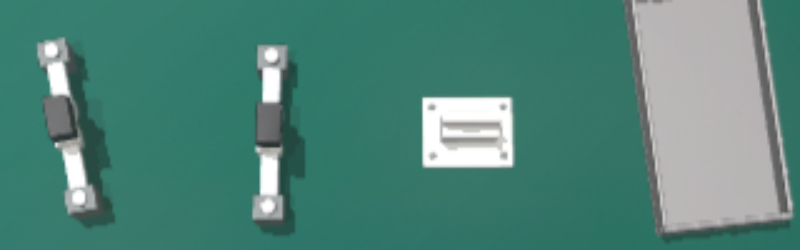

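The crop shows the unpainted white/grey arms at crop (58,118) with yaw about +10° and (270,123) with yaw about −2°. The stand is square to the world and the tray's yaw is about +5.6°. I'll move over the nearer arm.

Request:
servo_tool(
  commands=[
    [0, 0, -3, 0.036, 0.0415, 0, 0.087],
    [0, 0, -3, 0.036, 0.0415, 0, 0.087],
    [0, 0, -3, 0.036, 0.0415, 0, 0.087],
    [0, 0, -3, 0.036, 0.0415, 0, 0.087],
    [0, 0, -3, 0.036, 0.0415, 0, 0.087],
    [0, 0, -3, 0.036, 0.0415, 0, 0.087],
    [0, 0, -3, 0.036, 0.0415, 0, 0.087],
    [0, 0, -3, 0.036, 0.0415, 0, 0.087],
  ],
)

```text
t: 1.6
tcp_pos: [0.533, -0.2692, 0.2399]
tool_rot: [0.0, 1.0, -0.018, 0.0]
ft_force: [0.9, -0.2, 0.1]
width: 0.997
grip_force: 0.0
```

Request:
servo_tool(
  commands=[
    [0, 0, 0, 0, 0.042, 0, 0.087],
    [0, 0, 0, 0, 0.042, 0, 0.087],
    [0, 0, 0, 0, 0.042, 0, 0.087],
    [0, 0, 0, 0, 0.042, 0, 0.087],
    [0, 0, 0, 0, 0.042, 0, 0.087],
    [0, 0, 0, 0, 0.042, 0, 0.087],
    [0, 0, 0, 0, 0.042, 0, 0.087],
    [0, 0, 0, 0, 0.042, 0, 0.087],
    [0, 0, 0, 0, 0.042, 0, 0.087],
    [0, 0, 0, 0, 0.042, 0, 0.087],
    [0, 0, 0, 0, 0, 0, 0.087],
  ],
)

```text
t: 2.98
tcp_pos: [0.531, 0.1542, 0.24]
tool_rot: [-0.001, 1.0, -0.013, 0.0]
ft_force: [0.8, -0.6, -0.3]
width: 1.002
grip_force: 0.0
```

```bash
cat > look.py <<'E'
from h import *
import sys
o=bot.get_obs();print(o["t"],o["tcp_pos"],o["tool_rot"])
p=bot.capture("wrist"); save(p,sys.argv[1])
print("cam",ray(p,0,0)[0].round(3),"tcp px",np.round(proj(p,o["tcp_pos"])))
for k in ("beam_a_grip","edge","tray_in"):
    for d in bot.place_of(p,k): print(k,round(d["p"],2),np.round(d["location"]),atz(p,*d["location"],Z[k]).round(4))
E
python3 look.py w1.png
```

```text
2.975 [0.53100237 0.15421661 0.23995535] [-1.08065445e-03  9.99909342e-01 -1.34214173e-02  7.92345999e-05]
cam [0.598 0.153 0.385] tcp px [318. 324.]
beam_a_grip 0.6 [227.  44.] [0.5405 0.3517 0.083 ]
edge 0.58 [207. 591.] [ 0.5423 -0.0487  0.072 ]
```

View pics/w1.png

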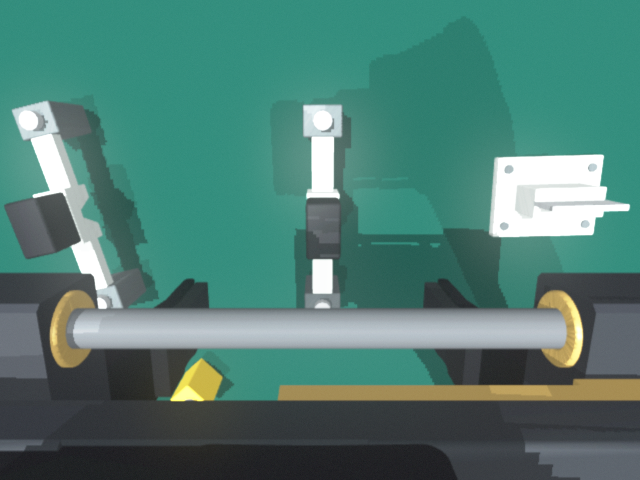

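The wrist view shows arm A centred at (323,228) with its caps at (322,120) and (322,308). Arm B is at (44,225), and the blade top runs (537–628, 206).

```bash
python3 - <<'E'
from h import *
p=bot.capture("wrist")
print(p["vfov"])
for n,u,v,z in (("cap1",322,120,.055),("cap2",322,307,.055),("gl",306,228,.1),("gr",341,228,.1),("gtop",323,200,.1),("gbot",323,258,.1),("gbot83",323,258,.066),("blL",537,206,.072),("blR",628,206,.072)):
    print(n,atz(p,v,u,z).round(4))
im=p["frame"]; print(im[190:270:3,323].tolist())
E
```

```text
58.70027758840338
cap1 [0.6111 0.1409 0.055 ]
cap2 [0.4626 0.1458 0.055 ]
gl [0.5392 0.1549 0.1   ]
gr [0.5384 0.1311 0.1   ]
gtop [0.558  0.1427 0.1   ]
gbot [0.5176 0.144  0.1   ]
gbot83 [0.5078 0.1437 0.066 ]
blL [ 0.5436 -0.0157  0.072 ]
blR [ 0.5411 -0.083   0.072 ]
[[255, 255, 255], [251, 253, 252], [255, 255, 255], [202, 212, 208], [89, 95, 95], [95, 100, 101], [112, 120, 122], [114, 120, 121], [111, 115, 119], [115, 121, 123], [107, 114, 117], [102, 110, 113], [101, 108, 110], [101, 109, 110], [105, 112, 116], [104, 111, 115], [102, 108, 112], [103, 108, 112], [77, 84, 86], [75, 82, 83], [73, 81, 83], [87, 94, 99], [81, 89, 90], [71, 79, 80], [248, 251, 250], [253, 254, 253], [253, 254, 253]]
```

Request:
servo_tool(
  commands=[
    [0, 0, 0, 0.0065, -0.011, 0, 0.087],
    [0, 0, 0, 0, 0, -0.03, 0.087],
    [0, 0, 0, 0, 0, -0.04, 0.087],
    [0, 0, 0, 0, 0, -0.04, 0.087],
    [0, 0, 0, 0, 0, -0.03, 0.087],
    [0, 0, 0, 0, 0, -0.018, 0.06],
    [0, 0, 0, 0, 0, 0, 0.04],
    [0, 0, 0, 0, 0, 0, 0.04],
  ],
)

```text
t: 4.22
tcp_pos: [0.5396, 0.1385, 0.0829]
tool_rot: [-0.0, 1.0, -0.017, 0.001]
ft_force: [0.3, 0.4, 0.4]
width: 0.745
grip_force: 0.0
```

Request:
servo_tool(
  commands=[
    [0, 0, 0, -0.002, 0.004, -0.002, 0.05],
    [0, 0, 0, 0, 0, 0, 0.035],
    [0, 0, 0, 0, 0, 0, 0.015],
    [0, 0, 0, 0, 0, 0, 0.015],
    [0, 0, 0, 0, 0, 0, 0.015],
    [0, 0, 0, 0, 0, 0, 0.015],
    [0, 0, 0, 0, 0, 0, 0.015],
    [0, 0, 0, 0, 0, 0, 0.015],
  ],
)

```text
t: 5.22
tcp_pos: [0.5366, 0.1429, 0.0798]
tool_rot: [-0.0, 1.0, -0.017, 0.0]
ft_force: [0.4, 2.3, 2.9]
width: 0.273
grip_force: 29.9
```

Request:
servo_tool(
  commands=[
    [0, 0, 0, 0, 0, 0.025, 0.015],
    [0, 0, 0, 0, 0, 0.04, 0.015],
    [0, 0, 0.5, 0.001, -0.03, 0.01, 0.015],
    [0, 0, 0.5, 0.001, -0.04, 0, 0.015],
    [0, 0, 0.5, 0.001, -0.04, 0, 0.015],
    [0, 0, 0.5, 0.001, -0.04, 0, 0.015],
    [0, 0, 0, 0.0014, -0.03, 0, 0.015],
    [0, 0, 0, 0, -0.0116, 0, 0.015],
    [0, 0, 0, 0, 0, 0, 0.015],
  ],
)

```text
t: 6.35
tcp_pos: [0.5411, -0.0494, 0.1537]
tool_rot: [-0.0, 1.0, -0.0, -0.001]
ft_force: [-0.1, -0.1, -3.7]
width: 0.271
grip_force: 30.0
```

```bash
python3 look.py w2.png; python3 - <<'E'
from h import *
p=bot.capture("scene"); save(p,"s2.png",(210,180,410,380),3)
E
```

```text
6.35 [ 0.54106005 -0.04944928  0.15372149] [-1.29665254e-04  9.99999427e-01 -2.25979986e-04 -1.03821659e-03]
cam [ 0.608 -0.049  0.299] tcp px [318. 324.]
```

View pics/s2.png

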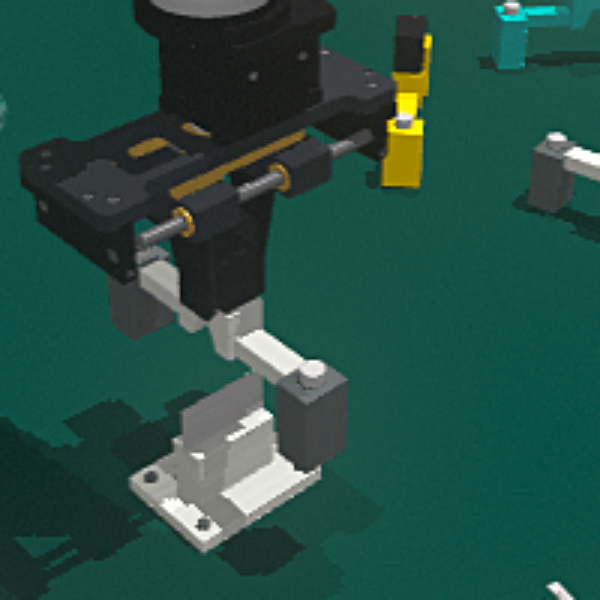

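The arm is held level above the blade and lines up with it. I'll lower it.

Request:
servo_tool(
  commands=[
    [0, 0, 0, 0.001, 0.0005, -0.02, 0.015],
    [0, 0, 0, 0, 0, -0.016, 0.015],
    [0, 0, 0, 0, 0, -0.01, 0.015],
    [0, 0, 0, 0, 0, -0.004, 0.015],
    [0, 0, 0, 0, 0, -0.002, 0.015],
    [0, 0, 0, 0, 0, -0.001, 0.015],
    [0, 0, 0, 0, 0, 0, 0.015],
  ],
)

```text
t: 7.48
tcp_pos: [0.5431, -0.0487, 0.1019]
tool_rot: [0.0, 1.0, 0.0, 0.0]
ft_force: [1.0, -0.4, -4.3]
width: 0.276
grip_force: 30.0
```

```bash
python3 -c "
from h import *
o=bot.get_obs();print(o['tcp_pos'],o['ft_force'],o['torque'])"
```

```text
[ 0.54314082 -0.04865723  0.10194627] [ 0.95588287 -0.37881993 -4.29559791] [ 0.03762557  0.17009541 -0.00881173]
```

Request:
servo_tool(
  commands=[
    [0, 0, 0, 0, 0, -0.0015, 0.015],
    [0, 0, 0, 0, 0, -0.0015, 0.015],
    [0, 0, 0, 0, 0, 0, 0.015],
  ],
)

```text
t: 7.85
tcp_pos: [0.5427, -0.0486, 0.0984]
tool_rot: [0.0, 1.0, 0.0, -0.0]
ft_force: [0.4, 0.7, -4.5]
width: 0.274
grip_force: 30.0
```

Request:
servo_tool(
  commands=[
    [0, 0, 0, 0, 0, -0.0015, 0.015],
    [0, 0, 0, 0, 0, 0, 0.015],
  ],
)

```text
t: 8.1
tcp_pos: [0.5431, -0.0486, 0.0977]
tool_rot: [0.0, 1.0, 0.0, 0.0]
ft_force: [-1.7, -0.2, 2.4]
width: 0.271
grip_force: 30.0
```

Contact made. I'll open and watch.

Request:
servo_tool(
  commands=[
    [0, 0, 0, 0, 0, 0, 0.03],
    [0, 0, 0, 0, 0, 0, 0.04],
    [0, 0, 0, 0, 0, 0, 0.06],
    [0, 0, 0, 0, 0, 0, 0.07],
    [0, 0, 0, 0, 0, 0, 0.07],
    [0, 0, 0, 0, 0, 0, 0.07],
    [0, 0, 0, 0, 0, 0, 0.07],
    [0, 0, 0, 0, 0, 0, 0.07],
    [0, 0, 0, 0, 0, 0, 0.07],
    [0, 0, 0, 0, 0, 0, 0.07],
    [0, 0, 0, 0, 0, 0, 0.07],
    [0, 0, 0, 0, 0, 0, 0.07],
  ],
)

```text
t: 9.6
tcp_pos: [0.5429, -0.0486, 0.0971]
tool_rot: [0.0, 1.0, 0.0, 0.0]
ft_force: [-0.0, 0.8, -0.3]
width: 0.804
grip_force: 0.0
```

```bash
python3 - <<'E'
from h import *
p=bot.capture("scene"); save(p,"s3.png",(210,180,410,380),3)
E
```

```text
(no output)
```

View pics/s3.png

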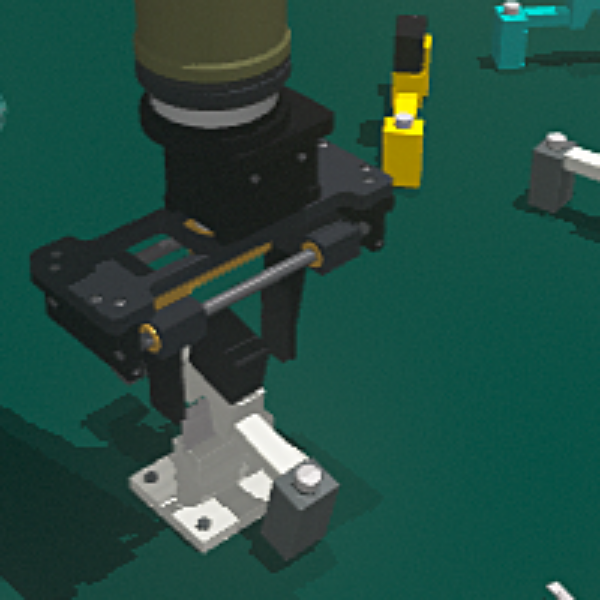

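The arm tipped: its +x block, at crop (300,510), now stands on the table. So this is the faulty arm, tilted about +10° about y. I'll regrip it, lift, undo the tilt and take it to the tray.

Request:
servo_tool(
  commands=[
    [0, 0, 0, 0.0045, 0, 0, 0.05],
    [0, 0, 0, 0, 0, 0, 0.015],
    [0, 0, 0, 0, 0, 0, 0.015],
    [0, 0, 0, 0, 0, 0, 0.015],
    [0, 0, 0, 0, 0, 0, 0.015],
    [0, 0, 0, 0, 0, 0, 0.015],
    [0, 0, 0, 0, 0, 0, 0.015],
    [0, 0, 0, 0, 0, 0.02, 0.015],
    [0, 0, 0, 0, 0, 0.04, 0.015],
    [0, 0, 0, 0, 0, 0.03, 0.015],
    [0, -5, 0, 0, 0, 0, 0.015],
    [0, -5, 0, 0, 0, 0, 0.015],
  ],
)

```text
t: 11.15
tcp_pos: [0.5467, -0.0483, 0.1864]
tool_rot: [-0.0, 0.996, 0.001, 0.087]
ft_force: [0.3, 0.5, -4.8]
width: 0.272
grip_force: 30.0
```

Request:
servo_tool(
  commands=[
    [0, 0, 1, 0.003, -0.04, 0, 0.015],
    [0, 0, 1, 0.003, -0.04, 0, 0.015],
    [0, 0, 1, 0.003, -0.04, 0, 0.015],
    [0, 0, 1, 0.003, -0.04, 0, 0.015],
    [0, 0, 1, 0.003, -0.04, 0, 0.015],
    [0, 0, 0.6, 0.001, -0.035, 0, 0.015],
    [0, 0, 0, 0, 0, 0, 0.015],
  ],
)

```text
t: 12.02
tcp_pos: [0.561, -0.288, 0.1852]
tool_rot: [-0.004, 0.995, 0.046, 0.085]
ft_force: [-0.2, 0.6, -4.0]
width: 0.272
grip_force: 30.0
```

```bash
python3 look.py w3.png; python3 - <<'E'
from h import *
p=bot.capture("scene"); save(p,"s4.png",(60,200,300,480),2)
for d in bot.place_of(p,"beam_a_grip")+bot.place_of(p,"tray_in"): print(d)
E
```

```text
12.025 [ 0.56103973 -0.28795029  0.18518075] [-0.00391829  0.99528645  0.04602628  0.08527077]
cam [ 0.602 -0.283  0.339] tcp px [317. 325.]
{'location': [200.1, 468.3], 'p': 0.83}
{'location': [173.8, 404.6], 'p': 0.78}
{'location': [196.8, 344.9], 'p': 0.55}
{'location': [425.9, 165.5], 'p': 0.61}
```

View pics/s4.png

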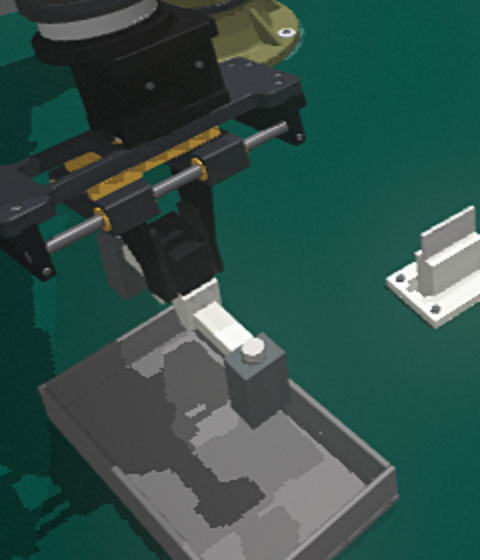

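The arm hangs level over the tray, with its end block at crop (257,380). The stand is undisturbed. I'll lower it.

Request:
servo_tool(
  commands=[
    [0, 0, 0, 0.001, 0.003, -0.03, 0.015],
    [0, 0, 0, 0, 0, -0.03, 0.015],
    [0, 0, 0, 0, 0, -0.02, 0.015],
    [0, 0, 0, 0, 0, -0.01, 0.015],
    [0, 0, 0, 0, 0, -0.004, 0.015],
    [0, 0, 0, 0, 0, -0.002, 0.015],
    [0, 0, 0, 0, 0, 0, 0.015],
  ],
)

```text
t: 13.25
tcp_pos: [0.5648, -0.2808, 0.0919]
tool_rot: [-0.004, 0.995, 0.049, 0.088]
ft_force: [-0.5, 0.6, -4.4]
width: 0.274
grip_force: 30.0
```

Request:
servo_tool(
  commands=[
    [0, 0, 0, 0, 0, -0.003, 0.015],
    [0, 0, 0, 0, 0, -0.0015, 0.015],
    [0, 0, 0, 0, 0, 0, 0.015],
  ],
)

```text
t: 13.62
tcp_pos: [0.5649, -0.2814, 0.0888]
tool_rot: [-0.003, 0.995, 0.049, 0.088]
ft_force: [-5.4, 0.6, 6.7]
width: 0.274
grip_force: 30.0
```

Request:
servo_tool(
  commands=[
    [0, 0, 0, 0, 0, 0, 0.03],
    [0, 0, 0, 0, 0, 0, 0.05],
    [0, 0, 0, 0, 0, 0, 0.07],
    [0, 0, 0, 0, 0, 0, 0.07],
    [0, 0, 0, 0, 0, 0.03, 0.08],
    [0, 0, 0, 0, 0, 0.06, 0.087],
    [0, 5, 0, 0, 0, 0.06, 0.087],
    [0, 5, 0, 0, 0.03, 0, 0.087],
    [0, 0, 0, 0, 0.05, 0, 0.087],
    [0, 0, 0, 0, 0.05, 0, 0.087],
    [0, 0, 0, 0, 0.05, 0, 0.087],
    [0, 0, 0, 0, 0.05, 0, 0.087],
  ],
)

```text
t: 15.12
tcp_pos: [0.5643, -0.0489, 0.2366]
tool_rot: [-0.008, 0.999, 0.049, 0.0]
ft_force: [0.5, 0.4, 0.2]
width: 0.997
grip_force: 0.0
```

Request:
servo_tool(
  commands=[
    [0, 0, 0.8, -0.003, 0.05, 0, 0.087],
    [0, 0, 0.8, -0.003, 0.05, 0, 0.087],
    [0, 0, 0.8, -0.003, 0.05, 0, 0.087],
    [0, 0, 0.8, -0.003, 0.05, 0, 0.087],
    [0, 0, 0.8, -0.003, 0.05, 0, 0.087],
    [0, 0, 0.8, -0.003, 0.05, 0, 0.087],
    [0, 0, 0, -0.003, 0.05, 0, 0.087],
    [0, 0, 0, -0.003, 0.05, 0, 0.087],
    [0, 0, 0, 0, 0, 0, 0.087],
  ],
)

```text
t: 16.25
tcp_pos: [0.5374, 0.3552, 0.2364]
tool_rot: [-0.01, 0.995, 0.094, -0.001]
ft_force: [-0.8, -0.6, 0.2]
width: 1.001
grip_force: 0.0
```

```bash
python3 look.py w4.png; python3 - <<'E'
from h import *
p=bot.capture("scene")
for d in bot.place_of(p,"beam_a_grip"): print(round(d["p"],2),np.round(d["location"]),atz(p,*d["location"],.088).round(3))
a=cv2.resize(p["frame"][200:480,60:460],(400,280)); b=cv2.resize(cv2.imread("pics/w4.png"),(400,300))
cv2.imwrite("pics/m4.png",np.vstack([a[:,:,::-1],b]))
E
```

```text
16.25 [0.53743889 0.35516085 0.23635298] [-0.01033166  0.99547405  0.0944622  -0.00124967]
cam [0.604 0.365 0.381] tcp px [317. 325.]
beam_a_grip 0.77 [228. 328.] [0.5422 0.3507 0.083 ]
beam_a_grip 0.56 [181.  93.] [0.5439 0.5191 0.083 ]
edge 0.24 [231. 326.] [0.5372 0.3511 0.072 ]
0.91 [170. 406.] [0.333 0.54  0.088]
0.78 [194. 346.] [0.327 0.32  0.088]
0.66 [225. 423.] [0.54  0.338 0.088]
0.57 [203. 470.] [0.55  0.503 0.088]
```

View pics/m4.png

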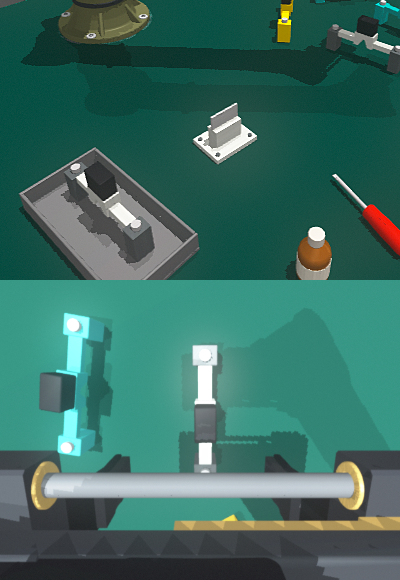

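The faulty arm stands upright in the tray (mosaic (105,205)). In the wrist view, arm B is straight under the tool, with its grip at (328,228) and caps at about (326,120) and (326,304) in full-size pixels.

```bash
python3 - <<'E'
from h import *
p=bot.capture("wrist")
im=p["frame"].astype(int); mx=im.max(2); sat=mx-im.min(2)
m=np.zeros(mx.shape,np.uint8); m[150:290,290:365]=((mx<140)&(sat<25))[150:290,290:365]
n,l,st,c=cv2.connectedComponentsWithStats(m); i=1+st[1:,4].argmax(); print(st[i])
x,y,w,h=st[i][:4]
for u,v,z in ((x,y+h/2,.1),(x+w,y+h/2,.1),(x+w/2,y,.1),(x+w/2,y+h,.1),(326,120,.055),(326,304,.055)): print(atz(p,v,u,z).round(4))
E
```

```text
[ 298  202   36   63 2120]
[0.5425 0.3626 0.1   ]
[0.5468 0.3386 0.1   ]
[0.5657 0.3544 0.1   ]
[0.5228 0.3466 0.1   ]
[0.6201 0.3573 0.055 ]
[0.478 0.331 0.055]
```

Request:
servo_tool(
  commands=[
    [-1.2, -0.25, 0, 0, 0, 0, 0.087],
    [0, 0, 0, 0, 0, -0.04, 0.087],
    [0, 0, 0, 0, 0, 0, 0.087],
  ],
)

```text
t: 16.98
tcp_pos: [0.5389, 0.3478, 0.1937]
tool_rot: [0.004, 0.996, 0.09, -0.002]
ft_force: [-0.2, -1.1, -0.6]
width: 1.001
grip_force: 0.0
```

Request:
servo_tool(
  commands=[
    [0.3, 0, 0, 0.0035, 0.0025, -0.03, 0.087],
    [0, 0, 0, 0, 0, -0.04, 0.087],
    [0, 0, 0, 0, 0, -0.028, 0.08],
    [0, 0, 0, 0, 0, -0.013, 0.065],
    [0, 0, 0, 0, 0, 0, 0.06],
    [0, 0, 0, 0, 0, 0, 0.06],
  ],
)

```text
t: 17.73
tcp_pos: [0.5448, 0.3527, 0.0874]
tool_rot: [-0.001, 0.996, 0.09, 0.002]
ft_force: [0.6, 0.7, -0.4]
width: 0.716
grip_force: 0.0
```

Request:
servo_tool(
  commands=[
    [0, 0, 0, -0.002, -0.002, -0.006, 0.05],
    [0, 0, 0, 0, 0, 0, 0.015],
    [0, 0, 0, 0, 0, 0, 0.015],
    [0, 0, 0, 0, 0, 0, 0.015],
    [0, 0, 0, 0, 0, 0, 0.015],
    [0, 0, 0, 0, 0, 0, 0.015],
    [0, 0, 0, 0, 0, 0, 0.015],
  ],
)

```text
t: 18.6
tcp_pos: [0.5419, 0.35, 0.0797]
tool_rot: [-0.001, 0.996, 0.09, 0.001]
ft_force: [-0.7, -0.7, 1.2]
width: 0.273
grip_force: 29.9
```

Request:
servo_tool(
  commands=[
    [0, 0, 0, 0, 0, 0.025, 0.015],
    [0, 0, 0, 0, 0, 0.05, 0.015],
    [0, 0, -1.1, 0, -0.04, 0.005, 0.015],
    [0, 0, -1.1, 0, -0.045, 0, 0.015],
    [0, 0, -1.1, 0, -0.045, 0, 0.015],
    [0, 0, -1.1, 0, -0.045, 0, 0.015],
    [0, 0, -1.1, 0, -0.045, 0, 0.015],
    [0, 0, -1.1, 0, -0.045, 0, 0.015],
    [0, 0, -1.1, 0, -0.045, 0, 0.015],
    [0, 0, -1.1, 0, -0.045, 0, 0.015],
    [0, 0, -1.5, 0, -0.044, 0, 0.015],
    [0, 0, 0, 0, 0, 0, 0.015],
  ],
)

```text
t: 20.1
tcp_pos: [0.5408, -0.0546, 0.1585]
tool_rot: [0.001, 1.0, -0.003, 0.0]
ft_force: [-0.8, 0.1, -3.6]
width: 0.273
grip_force: 29.9
```

Request:
servo_tool(
  commands=[
    [0, 0, 0, 0, 0, -0.01, 0.015],
    [0, 0, 0, 0, 0, 0, 0.015],
    [0, 0, 0, 0, 0, 0, 0.015],
  ],
)

```text
t: 20.48
tcp_pos: [0.5417, -0.0477, 0.1493]
tool_rot: [-0.001, 1.0, 0.002, 0.001]
ft_force: [0.7, 0.1, -2.5]
width: 0.275
grip_force: 29.9
```

```bash
python3 - <<'E'
from h import *
p=bot.capture("scene"); save(p,"s5.png",(210,180,410,380),3)
o=bot.get_obs(); print(o["tcp_pos"],o["tool_rot"],o["torque"],o["ft_force"])
E
```

```text
[ 0.54190957 -0.04800329  0.14950975] [-4.40446512e-04  9.99998203e-01  1.49752945e-03  1.07559794e-03] [-0.02119545  0.00999396  0.0237054 ] [-0.15624131  1.16914365 -3.54074772]
```

View pics/s5.png

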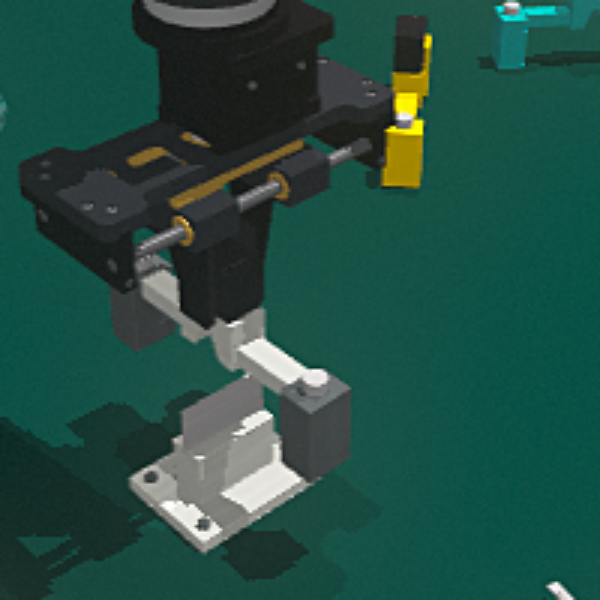

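Arm B hangs level over the blade (hub at crop (240,340)), and the moment about y is near zero, against 0.17 N m for A. I'll lower it.

Request:
servo_tool(
  commands=[
    [0, 0, 0, 0.0005, -0.0005, -0.02, 0.015],
    [0, 0, 0, 0, 0, -0.018, 0.015],
    [0, 0, 0, 0, 0, -0.009, 0.015],
    [0, 0, 0, 0, 0, -0.002, 0.015],
    [0, 0, 0, 0, 0, 0, 0.015],
    [0, 0, 0, 0, 0, 0, 0.015],
  ],
)

```text
t: 21.28
tcp_pos: [0.5429, -0.0496, 0.1012]
tool_rot: [-0.0, 1.0, 0.001, 0.002]
ft_force: [0.2, 0.4, -2.9]
width: 0.273
grip_force: 29.9
```

Request:
servo_tool(
  commands=[
    [0, 0, 0, 0, 0, -0.001, 0.015],
    [0, 0, 0, 0, 0, -0.001, 0.015],
    [0, 0, 0, 0, 0, 0, 0.015],
    [0, 0, 0, 0, 0, 0, 0.015],
  ],
)

```text
t: 21.78
tcp_pos: [0.5424, -0.0496, 0.0986]
tool_rot: [-0.0, 1.0, 0.001, 0.001]
ft_force: [0.7, 1.0, -3.0]
width: 0.273
grip_force: 29.9
```

Request:
servo_tool(
  commands=[
    [0, 0, 0, 0, 0, -0.001, 0.015],
    [0, 0, 0, 0, 0, 0, 0.015],
    [0, 0, 0, 0, 0, 0, 0.015],
  ],
)

```text
t: 22.15
tcp_pos: [0.5423, -0.0496, 0.0977]
tool_rot: [-0.0, 1.0, 0.001, 0.001]
ft_force: [-0.4, 0.7, -1.5]
width: 0.276
grip_force: 29.9
```

Request:
servo_tool(
  commands=[
    [0, 0, 0, 0, 0, -0.0004, 0.015],
    [0, 0, 0, 0, 0, 0, 0.022],
    [0, 0, 0, 0, 0, 0, 0.026],
    [0, 0, 0, 0, 0, 0, 0.03],
    [0, 0, 0, 0, 0, 0, 0.04],
    [0, 0, 0, 0, 0, 0, 0.06],
    [0, 0, 0, 0, 0, 0, 0.07],
    [0, 0, 0, 0, 0, 0, 0.07],
    [0, 0, 0, 0, 0, 0, 0.07],
  ],
)

```text
t: 23.28
tcp_pos: [0.5424, -0.0496, 0.0972]
tool_rot: [-0.0, 1.0, 0.001, 0.001]
ft_force: [0.3, 0.5, 0.2]
width: 0.777
grip_force: 0.0
```

Request:
servo_tool(
  commands=[
    [0, 0, 0, 0, 0, 0.01, 0.07],
    [0, 0, 0, 0, 0, 0.03, 0.07],
    [0, 0, 0, 0, 0, 0.05, 0.07],
    [0, 0, 0, 0, 0, 0.06, 0.07],
    [0, 0, 0, -0.02, 0.06, 0, 0.07],
    [0, 0, 0, -0.02, 0.06, 0, 0.07],
    [0, 0, 0, -0.02, 0.06, 0, 0.07],
    [0, 0, 0, 0, 0.06, 0, 0.07],
    [0, 0, 0, 0, 0, 0, 0.07],
    [0, 0, 0, 0, 0, 0, 0.07],
    [0, 0, 0, 0, 0, 0, 0.07],
    [0, 0, 0, 0, 0, 0, 0.07],
  ],
)

```text
t: 24.78
tcp_pos: [0.4835, 0.1869, 0.2472]
tool_rot: [-0.0, 1.0, -0.001, 0.001]
ft_force: [-0.3, -0.0, -0.6]
width: 0.807
grip_force: 0.0
```

```bash
python3 - <<'E'
from h import *
p=bot.capture("scene"); save(p,"s6.png",(60,180,460,480),2)
for d in bot.place_of(p,"beam_a_grip"): print(round(d["p"],2),np.round(d["location"]),[atz(p,*d["location"],z).round(3) for z in (.088,.101)])
E
```

```text
0.97 [174. 405.] [array([0.343, 0.522, 0.088]), array([0.361, 0.498, 0.101])]
0.95 [203. 472.] [array([0.552, 0.508, 0.088]), array([0.564, 0.484, 0.101])]
0.75 [195. 344.] [array([0.324, 0.314, 0.088]), array([0.342, 0.295, 0.101])]
0.64 [293. 282.] [array([ 0.52 , -0.033,  0.088]), array([ 0.533, -0.043,  0.101])]
```

View pics/s6.png

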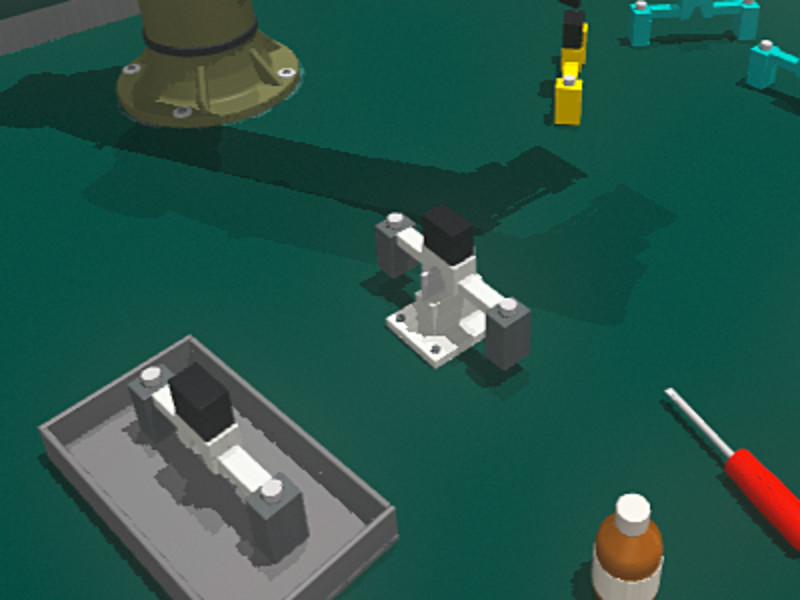

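Arm B stays on the edge after release, clear of the table, with caps at crop (395,217) and (508,304). Arm A stands in the tray, and the bottle and screwdriver look untouched. One numeric level and rest check comes before sign-off.

Request:
servo_tool(
  commands=[
    [0, 0, 0, 0, 0, 0, 0.07],
    [0, 0, 0, 0, 0, 0, 0.07],
    [0, 0, 0, 0, 0, 0, 0.07],
    [0, 0, 0, 0, 0, 0, 0.07],
  ],
)

```text
t: 25.38
tcp_pos: [0.4831, 0.1883, 0.2472]
tool_rot: [-0.0, 1.0, 0.001, 0.001]
ft_force: [0.4, -0.3, -0.5]
width: 0.8
grip_force: 0.0
```

```bash
python3 - <<'E'
from h import *
p=bot.capture("scene"); old=cv2.imread("pics/s6.png")
new=cv2.resize(p["frame"][180:480,60:460,::-1],None,fx=2,fy=2)
print("diff stand/tray",[int((np.abs(new.astype(int)-old).max(2)[s]>60).sum()) for s in (np.s_[190:400,360:550],np.s_[320:600,30:400])])
for a in (-5,0,5):
    t=np.radians(a); 
    print(a,[np.round((np.array(proj(p,[.5425+s*.075*np.cos(t),-.049,.078-s*.075*np.sin(t)]))-[60,180])*2) for s in (-1,1)])
E
```

```text
diff stand/tray [0, 0]
-5 [array([395., 221.]), array([507., 294.])]
0 [array([394., 215.]), array([507., 300.])]
5 [array([394., 209.]), array([507., 306.])]
```

```bash
python3 -c "
from bench import bot
print(bot.sign_off())"
```

```text
the job is handed in; nothing more can be done
None
```

Job handed in at about 25 s: the good arm sits on the knife edge, level to within about 1°, and the arm that tipped stands on its feet in the tray. The sign-off gave no verdict; the bottle and screwdriver looked untouched in the last picture, and the bracket, which was out of that crop, was never approached.

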